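# Change over the capped standard tubes

## Task

Change over the standards in the slanted tube rack. The wide round tube has been left open: press its captive cap down gently, just until it clicks home on its seal, without crushing the seal. Then pull the cap of the slim round tube off its catch, draw it all the way up and leave it there; leave the square-capped tube shut and everything else on the bench where it is.

Things in the scene. Friction and masses are not known exactly. Their poses are not given: they have to be found in the camera images.
- rack_center (a point): centre of the top face of the rack's aluminium base plate (130 x 350 x 12 mm, fixed to the bench; its long side is this frame's y, z is up). Three tubes stand on it in a row along y, 112 mm apart, in any order, all leaning 25 degrees (0.436 rad) towards this frame's -x, which is the robot's side.
- wide_cap_top (a point): centre of the flat top of the wide tube's ribbed round cap, grey plastic, 50 mm diameter, 60 mm long, starting open (steel neck showing below). z points up out of the cap along its slide; y sideways along the row. A 6 mm rod on a 12 mm wide ear runs down the cap's far side (+x) and slides with it; the top 40 mm of the cap is clear all round.
- wide_cap (a joint): slide of the wide cap along the tube's axis, m, growing as it is drawn up (0.05 is the top stop; stays where left, 1.5 N friction). Starts at 0.038 to 0.046. Home lies anywhere from -0.001 to 0.017, hidden, to be felt: about 7 N takes it over a spring catch, which then pulls it about 5 mm further onto a seal; from there the resistance climbs about 6 N per mm.
- wide_seal (a joint): compression of the rubber seal, m; seal and catch sit on a collar hidden under the wide cap, set at an unknown height. 0 when the cap is off it, about 0.0008 when the cap has clicked home and is let go; above 0.0032 (about 20 N of push on the clicked cap) it is crushed. Out of sight.
- slim_cap_top (a point): centre of the flat top of the slim tube's ribbed round cap, grey plastic, 34 mm diameter, 60 mm long, starting shut. z points up out of the cap along its slide; y is sideways along the row. Same ear and rod low on the far side (+x). Grip the cap from the two sides along y, in its top 40 mm.
- slim_cap (a joint): slide of the slim cap, m: about -0.001 shut on its catch, 0.05 drawn up to the top stop; about 8 N of pull frees it from the catch, then it slides with 1.5 N of friction and stays where left.
- square_cap_top (a point): centre of the flat top of the square cap, grey plastic, 40 x 40 x 60 mm, shut; not to be opened. z along its slide.
- square_cap (a joint): slide of the square cap, m: 0 shut, grows as drawn up (tight, about 9 N).
- marker: bystander: felt marker with cap, 130 mm long, 16 mm thick, lying on the bench; origin under its middle
- screwdriver: bystander: screwdriver, 165 mm long, lying on the bench; origin under its middle
- caliper: bystander: caliper, 163 mm long, lying behind the rack; origin under its middle
- sample_jar: bystander: white screw-cap jar, 36 mm diameter, 69 mm high, standing behind the rack; origin at the centre of its underside
- hex_key: bystander: hexagon key, 89 mm long, lying on the bench; origin under its middle

How it is judged:
By the outcome, as a careful person would: the job done as asked, in the order asked, and still so for the second after the job is handed in, with the robot touching nothing.
It also fails if it takes over 51 s, if anything falls off the work surface, if the arm or the gripper's body presses on something with over 40 N, if the wrist force passes 120 N, or if a joint passes its speed limit or range.

## Robot

A 6-joint arm with a two-finger parallel gripper is mounted at the origin on a cart in front of the work surface, level with it; the furniture and walls round the work are solid. World frame = base frame: x ahead of the robot, y to its left, z up, the work surface at z = 0. Lengths are in mm, angles in rad, forces in N, time in s.
With the tool pointing down it reaches from about 375 to 975 mm from the base axis. Payload 3.8 kg.
Tool frame: the origin (TCP) lies on the centre line of the jaws, within the pads' length; the fingertips stand 19 mm ahead of it and the grasp point (between the pads) is the TCP (robot.nose_length is the distance from the TCP to the fingertips, in mm); z points along the fingers, y is the direction in which the jaws open and shut (so a half turn about z gives the same grasp; the last joint's range is limited). The gripper opens to 85 mm and grips with 20 to 120 N. Pads are 22 mm wide; open, the fingers measure 114 mm over their backs; the gripper's body (76 mm by 85 mm) begins 54 mm behind the grasp point. The pads swing forward as they close: fully open they stand 13 mm farther back than shut.
Start: joints at [1.081, 0.264, 1.604, -0, 1.274, -0.037], TCP at [295.299, 606.973, 250.28] pointing down, gripper open.
Joint ranges: [-2.63, 2.63], [-0.94, 2.18], [0.31, 2.57], [-1.31, 4.45], [0, 2.66], [-2.55, 2.55]. Speed limits (rad/s): [2.57, 2.57, 3.14, 3.14, 3.14, 3.14].

## Interface

Orientations are given as [roll, pitch, yaw] about the fixed x, y, z axes, in that order (R = Rz(yaw) Ry(pitch) Rx(roll)).
In Python, from rig import robot gives the robot as it stands. The module is installed in compiled form; this text tells all that it offers.
- The arm moves only by the tool arm_command, never from a script. Its argument "moves" is a list of rows, each an object with "delta_pos": the shift along the tool's x, y, z in cm, a list of three; "turn": the turn about the tool's z in rad. A call has 1 to 8 rows; each row shifts and turns the pose as measured when the row begins, along the tool's axes as they then stand; what a row does not reach is not made up. A row lasts 1/10 s, in which the tool goes at most 50 mm and 8.59 degrees, less where a joint would pass 70% of its speed; a pose out of reach is approached as far as the arm can. A call is refused whole if a number of a shift passes 5 or a number of a turn 0.15, either way. A call with a gripper value outside its range is refused whole. "fingers" is the finger opening in cm, from 0 to 8.54, set as the call begins (left out, the last holds). The fingers move at their own pace and stop on an object; "grip_force" is the grip in N (left out, the last holds). Time passes only in rows, so rows that do not move let the fingers close. It gives the time, the measured TCP pose, the force and the opening at its end, in the units of the state.
- robot.observe(): the state, without advancing time (a new reading comes with each control period).
- robot.read_camera(name): name is "scene" or "top"; returns a dict with "pixels" (480x640x3 uint8, red, green, blue), "mtx" (3x3 intrinsics, pixels), "rvec" (rotation vector, rad) and "tvec" (3), from world to camera coordinates, as OpenCV has them. Camera axes: x right, y down, z forward; pixel columns grow to the right and rows downward; lengths in mm; the calibration is good to about 2 mm. A picture is of the moment at which its call begins. There is no depth.
- robot.job_done(): hands the job in, once; it reports no verdict.
The state is a dict: "time": time; "q": joint angles; "joint_velocities": joint speeds; "effort": joint torques, N m; "tcp_pos": TCP position; "eef_rot": TCP orientation; "contact_force": force on the tool from outside, world axes, zero at the start; "moment": the same for the moment, N m; "gripper_width": finger opening in mm.
Only numpy, scipy, OpenCV 4.12 (cv2) and the standard library are available. Lean on these libraries where they do the work, as an engineer would, in place of code of your own. Each camera call takes 0.05 s, during which the arm holds its last target.

## Working session

There is one attempt and no reset: what is moved stays moved. The work goes in short steps, Python scripts to look and compute and a tool call to move; the robot and the scene stay as the last step left them, time stands still between calls to the robot, and variables do not carry over. Pictures are saved under pics/ and viewed, and the job is handed in when it is done.

Besides the shell and the picture viewer there is one more tool, called after ">>>" as name(argument=value, ...) on one line, values as JSON. arm_command: Moves the arm, as the interface text tells. Its arguments: {"type":"object","properties":{"moves":{"type":"array"},"fingers":{"type":"number"},"grip_force":{"type":"number"}},"required":["moves"]}

```bash
mkdir -p pics
cat > h.py <<'E'
import numpy as np, cv2
from rig import robot
def cam(n):
    c=robot.read_camera(n); return c
def save(c,f): cv2.imwrite('pics/'+f,cv2.cvtColor(c['pixels'],cv2.COLOR_RGB2BGR))
def ray(c,uv):
    R=cv2.Rodrigues(np.array(c['rvec'],float))[0]; t=np.array(c['tvec'],float).reshape(3)
    d=R.T@np.linalg.inv(np.array(c['mtx']))@np.array([uv[0],uv[1],1.]); o=-R.T@t
    return o,d/np.linalg.norm(d)
def onz(c,uv,z):
    o,d=ray(c,uv); return o+d*(z-o[2])/d[2]
def tri(c1,p1,c2,p2):
    o1,d1=ray(c1,p1);o2,d2=ray(c2,p2)
    A=np.array([d1,-d2]).T; s=np.linalg.lstsq(A,o2-o1,rcond=None)[0]
    a=o1+d1*s[0];b=o2+d2*s[1]; return (a+b)/2,np.linalg.norm(a-b)
def proj(c,P):
    return cv2.projectPoints(np.array(P,float).reshape(-1,1,3),np.array(c['rvec'],float),np.array(c['tvec'],float),np.array(c['mtx'],float),None)[0].reshape(-1,2)
E
python3 - <<'E'
from h import *
import pickle
for n in('scene','top'):
    c=cam(n); save(c,n+'0.png'); pickle.dump(c,open(n+'0.pkl','wb')); print(n,ray(c,(320,240)),c['mtx'])
s=robot.observe()
for k in s: print(k,s[k])
E
```

```text
scene (array([  50.71319097, -419.14848831,  901.35191373]), array([ 0.53430794,  0.41582848, -0.73593594])) [[619.56202614   0.         311.48497733]
 [  0.         619.56202614 231.62937176]
 [  0.           0.           1.        ]]
top (array([ 409.40418595,   35.89244697, 1243.77901731]), array([ 0.15419438,  0.01823305, -0.98787228])) [[574.99226498   0.         326.89692256]
 [  0.         574.99226498 236.52250874]
 [  0.           0.           1.        ]]
time 0.1
q [ 1.08109423e+00  2.64704475e-01  1.60527772e+00 -9.78752944e-07
  1.27371822e+00 -3.68910420e-02]
joint_velocities [-2.17333665e-03 -2.12098399e-03 -3.86697214e-03 -1.91290929e-05
 -4.22032660e-04  7.96959716e-04]
effort [ 8.99427978e-04 -5.16710401e+01 -3.68588805e+01  5.93822710e-05
  6.40072903e-03 -2.40657738e-05]
tcp_pos [295.00132828 606.40482894 249.04677673]
eef_rot [-3.13948629e+00 -7.68052517e-05  2.68878180e+00]
contact_force [-0.18666902  0.48195711  0.38340755]
moment [ 0.01523295  0.02458971 -0.02135946]
gripper_width 85.48837382144019
```

View pics/scene0.png

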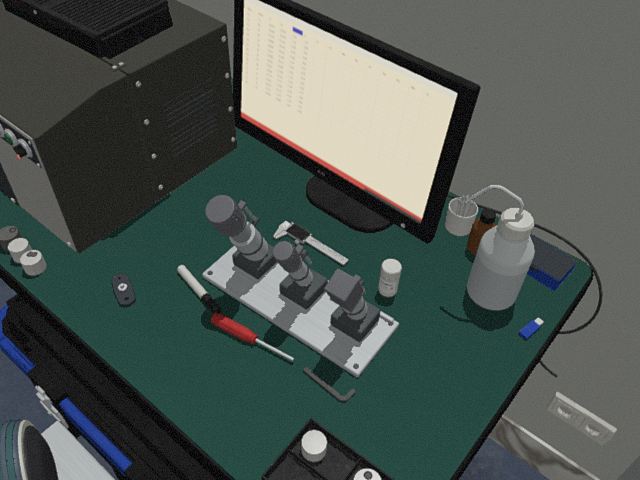

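View pics/top0.png

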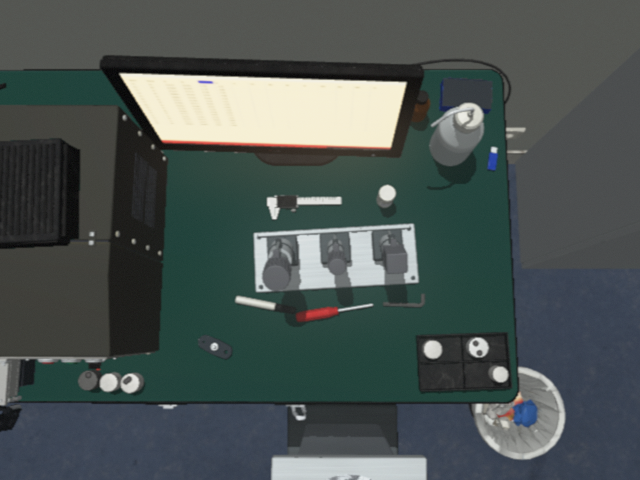

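The rack shows wide (left, +y), slim (middle) and square (right). In the top view the plate corners are at about (253,233), (414,225), (418,284) and (258,291). The arm is parked at far left. Zooming in for measurement.

Run:
```python
from h import *
import pickle
a=pickle.load(open('scene0.pkl','rb'));b=pickle.load(open('top0.pkl','rb'))
def crop(c,x0,y0,w,h,f,k):
    i=cv2.cvtColor(c['pixels'][y0:y0+h,x0:x0+w],cv2.COLOR_RGB2BGR)
    i=cv2.resize(i,None,fx=k,fy=k,interpolation=cv2.INTER_CUBIC)
    i=np.clip(i.astype(float)*1.6,0,255).astype(np.uint8)
    for j in range(0,w,20): cv2.putText(i,str(x0+j),(j*k,10),0,.35,(0,255,255),1); cv2.line(i,(j*k,0),(j*k,4),(0,255,255))
    for j in range(0,h,20): cv2.putText(i,str(y0+j),(0,j*k+4),0,.35,(0,255,255),1)
    cv2.imwrite('pics/'+f,i)
crop(a,190,180,220,200,'sc_z.png',3)
crop(b,235,180,200,150,'tp_z.png',4)
# plate mask
for n,c in(('s',a),('t',b)):
    hsv=cv2.cvtColor(c['pixels'],cv2.COLOR_RGB2HSV)
    m=((hsv[...,2]>125)&(hsv[...,1]<40)).astype(np.uint8)
    m=cv2.morphologyEx(m,cv2.MORPH_CLOSE,np.ones((3,3)))
    nn,l,st,ce=cv2.connectedComponentsWithStats(m)
    for i in range(1,nn):
        if st[i,4]>300: print(n,st[i],ce[i])
```

```text
s [  242     0   215   217 25614] [344.42285469 103.69871945]
s [449 185  85  47 899] [505.25583982 211.81979978]
s [303 234  45  31 330] [325.88787879 249.60909091]
s [493 235  42  36 865] [514.74913295 253.01271676]
s [  8 238  34  28 448] [ 23.87946429 251.42857143]
s [203 246  34  43 672] [221.89285714 268.73511905]
s [ 240  263   49   57 1331] [267.24793388 292.99248685]
s [ 289  292   50   60 1522] [315.96583443 323.51773982]
s [ 344  311   55   64 1158] [370.64853195 343.88428325]
s [  35  386   80   94 2336] [ 69.5890411  450.79452055]
s [556 392  61  41 436] [583.44266055 411.03211009]
s [502 415  98  65 360] [550.72222222 447.95555556]
s [302 430  25  25 493] [313.8356998  442.04462475]
t [  120    73   287    73 16546] [268.69757041 108.16632419]
t [ 431  103   53   43 1113] [459.64510332 120.67834681]
t [297 196  45   9 354] [318.77966102 200.43502825]
t [ 253  224  166   68 5119] [336.50244188 257.04610275]
t [  0 357 106  48 599] [ 29.20033389 370.22036728]
t [ 475  367   90   93 3810] [524.22414698 423.25380577]
t [100 373  40  20 528] [118.95833333 382.59469697]
t [ 271  457  156   23 3572] [348.67413214 468.03359462]
```

View pics/sc_z.png

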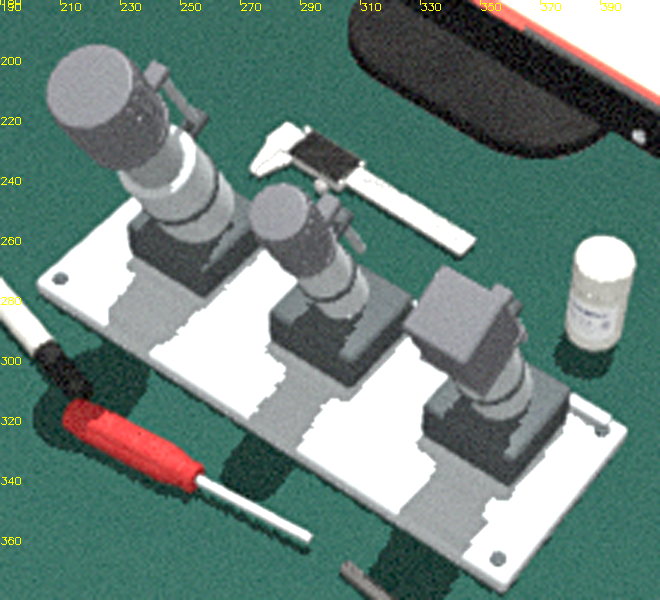

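View pics/tp_z.png

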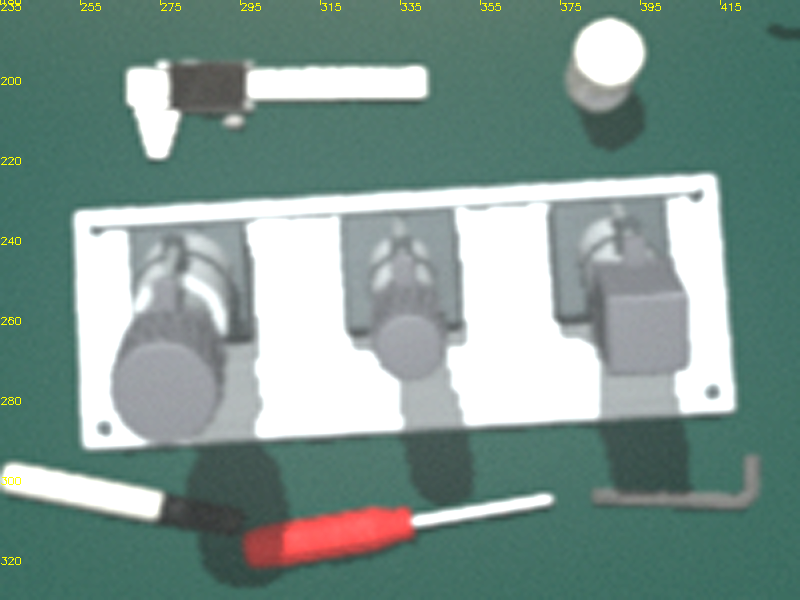

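Run:
```python
from h import *
import pickle
a=pickle.load(open('scene0.pkl','rb'));b=pickle.load(open('top0.pkl','rb'))
S=lambda x,y:(190+x/3-.33,180+y/3-.33); T=lambda x,y:(235+x/4-.37,180+y/4-.37)
for n,s,t in(('wide',(91,87),(166.5,392)),('slim',(279,213),(408,347)),('square',(460,316),(647,333))):
    print(n,tri(a,S(*s),b,T(*t)))
C=[onz(b,T(*p),12) for p in((75,212),(716,176),(735,410),(85,448))]
print(np.round(C,1),np.mean(C,0),[np.linalg.norm(C[i]-C[(i+1)%4]) for i in range(4)])
Cs=[onz(a,S(*p),12) for p in((626,432),(505,583),(37,282))]
print(np.round(Cs,1))
ly=C[0]-C[1]+C[3]-C[2]; lx=C[0]-C[3]+C[1]-C[2]
print('yaw',np.arctan2(-ly[0],ly[1]),np.arctan2(lx[1],lx[0]))
```

```text
wide (array([501.64816078, 134.20707806, 209.17962911]), np.float64(1.59761300344914))
slim (array([526.772417  ,  24.64246141, 168.42701008]), np.float64(0.7973245378278534))
square (array([534.51447322, -88.7552456 , 167.37349742]), np.float64(2.0495243004122097))
[[ 618.   203.5   12. ]
 [ 637.6 -145.1   12. ]
 [ 510.3 -152.2   12. ]
 [ 490.   195.5   12. ]] [563.9593145   25.45134462  12.        ] [np.float64(349.1567498565798), np.float64(127.53214119577424), np.float64(348.3052704182645), np.float64(128.23315902656552)]
[[ 633.7 -145.1   12. ]
 [ 509.1 -151.7   12. ]
 [ 488.   194.1   12. ]]
yaw 0.05721814986343885 0.05926904529733151
```

Measurements check out. In the rack frame (yaw 0.058 rad, plate centre about (564,25.5,12)), the caps sit at y = +112 (wide), 0 (slim) and −112 (square). The plate measures 349×128 mm. The tool stays vertical, so I need its yaw at about 3.20 so the jaws open along the row. First I lift, turn and close the fingers.

>>> arm_command(moves=[{"delta_pos":[0,0,-2],"turn":-0.13},{"delta_pos":[0,0,-2],"turn":-0.13},{"delta_pos":[0,0,-2],"turn":-0.13},{"delta_pos":[0,0,-2],"turn":-0.12},{"delta_pos":[0,-4,0],"turn":0},{"delta_pos":[0,-4,0],"turn":0},{"delta_pos":[0,-4,0],"turn":0},{"delta_pos":[0,-4,0],"turn":0}], fingers=0, grip_force=30)

```text
time: 0.9
tcp_pos: [306.0, 444.4, 325.0]
eef_rot: [-3.13, -0.008, -3.057]
contact_force: [0.1, 0.7, -0.1]
gripper_width: -0.0
```

```bash
cat >> h.py <<'E'
YAW=0.058
XR=np.array([np.cos(YAW),np.sin(YAW),0]);YR=np.array([-np.sin(YAW),np.cos(YAW),0]);ZR=np.array([0,0,1.])
AX=-np.sin(.436)*XR+np.cos(.436)*ZR   # up along slide
WT=np.array([501.6,134.2,209.2]);ST=np.array([526.8,24.6,168.4])
from scipy.spatial.transform import Rotation as Ro
def st():
    s=robot.observe();p=np.array(s['tcp_pos']);R=Ro.from_euler('xyz',s['eef_rot']).as_matrix()
    f=np.array(s['contact_force'])
    print('t',round(s['time'],2),'p',p.round(1),'rot',np.round(s['eef_rot'],3),'F',f.round(1),'Fax',round(f@AX,2),'w',round(s['gripper_width'],1),'q',np.round(s['q'],2))
    return p,R,f
def togo(t):
    p,R,f=st(); print('togo cm',(R.T@(np.array(t)-p)/10).round(2))
E
python3 -c "
from h import *
togo(WT-8*XR+[0,0,100])"
```

```text
t 0.9 p [306.  444.4 325. ] rot [-3.13  -0.008 -3.057] F [ 0.1  0.7 -0.1] Fax -0.19 w -0.0 q [ 0.92 -0.02  1.79 -0.    1.39 -0.73]
togo cm [-16.09 -32.52   1.83]
```

>>> arm_command(moves=[{"delta_pos":[0,-4.5,0],"turn":0.026},{"delta_pos":[0,-4.5,0],"turn":0},{"delta_pos":[-2,-4.5,0],"turn":0},{"delta_pos":[-3,-4.5,0],"turn":0},{"delta_pos":[-3,-4.5,0],"turn":0},{"delta_pos":[-3,-4.5,0.4],"turn":0},{"delta_pos":[-3,-4,0.4],"turn":0},{"delta_pos":[-2,-2,0.4],"turn":0}])

```text
time: 1.7
tcp_pos: [475.7, 124.1, 314.3]
eef_rot: [-3.129, -0.007, -3.08]
contact_force: [-0.1, 1.0, -0.1]
gripper_width: 0.2
```

```bash
python3 -c "
from h import *
togo(WT-8*XR+[0,0,60])"
```

```text
t 1.7 p [475.7 124.1 314.3] rot [-3.129 -0.007 -3.08 ] F [-0.1  1.  -0.1] Fax -0.09 w 0.2 q [ 0.21 -0.12  1.89 -0.01  1.37 -1.42]
togo cm [-1.88  0.91  4.48]
```

>>> arm_command(moves=[{"delta_pos":[-1,0.5,2.2],"turn":0},{"delta_pos":[-0.9,0.4,2.2],"turn":0},{"delta_pos":[0,0,1.2],"turn":0},{"delta_pos":[0,0,1],"turn":0}])

```text
time: 2.1
tcp_pos: [497.3, 128.4, 245.9]
eef_rot: [-3.128, -0.006, -3.088]
contact_force: [0.5, 0.4, 0.3]
gripper_width: 0.2
```

```bash
cat >> h.py <<'E'
def view(n,x0,y0,w,h,f,k):
    c=cam(n)
    i=cv2.cvtColor(c['pixels'][y0:y0+h,x0:x0+w],cv2.COLOR_RGB2BGR)
    i=cv2.resize(i,None,fx=k,fy=k,interpolation=cv2.INTER_CUBIC)
    i=np.clip(i.astype(float)*1.6,0,255).astype(np.uint8)
    for j in range(0,w,20): cv2.putText(i,str(x0+j),(j*k,10),0,.35,(0,255,255),1)
    for j in range(0,h,20): cv2.putText(i,str(y0+j),(0,j*k+4),0,.35,(0,255,255),1)
    cv2.imwrite('pics/'+f,i)
E
python3 -c "
from h import *
togo(WT-8*XR+[0,0,25])
view('scene',120,100,250,190,'s1.png',3)
view('top',200,180,200,150,'t1.png',4)"
```

```text
t 2.1 p [497.3 128.4 245.9] rot [-3.128 -0.006 -3.088] F [0.5 0.4 0.3] Fax 0.07 w 0.2 q [ 0.21 -0.04  1.94 -0.01  1.24 -1.41]
togo cm [0.33 0.57 1.16]
```

View pics/s1.png

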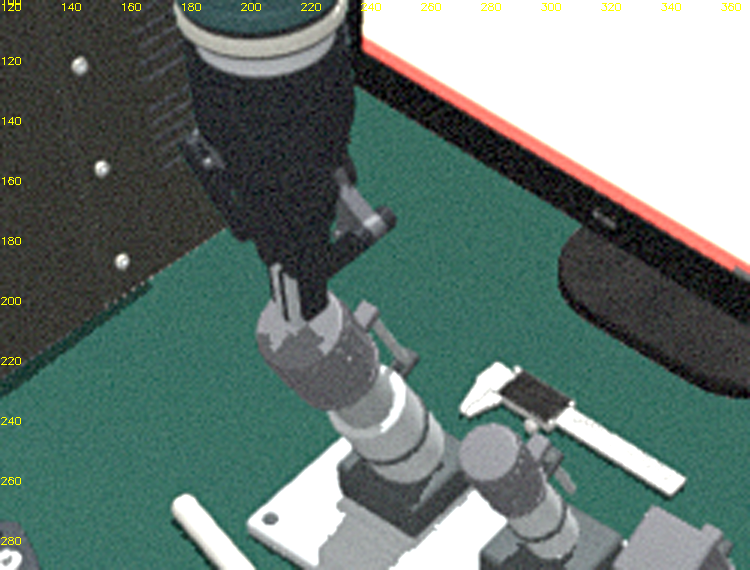

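View pics/t1.png

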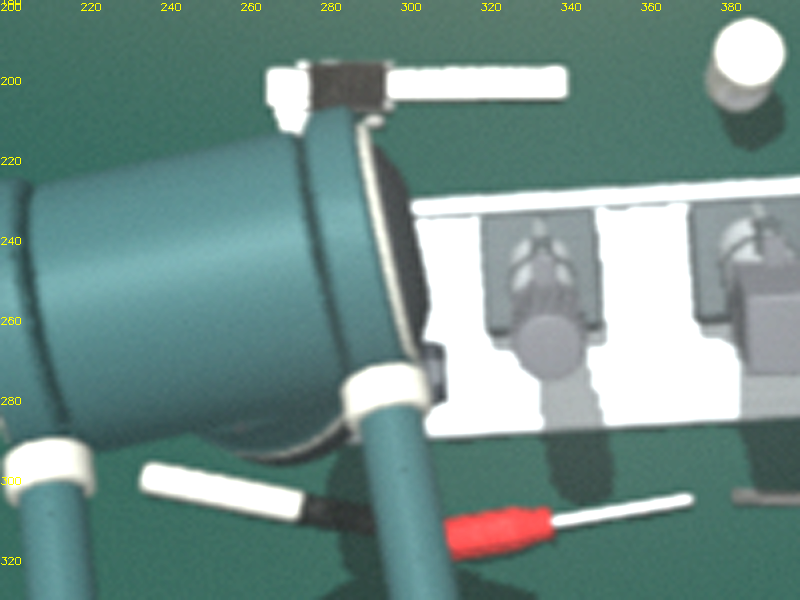

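The closed fingertips are just above the wide cap's top face (scene about (218,205)), 5 mm short in y. I centre them and approach.

>>> arm_command(moves=[{"delta_pos":[0.3,0.5,0],"turn":0},{"delta_pos":[0,0.1,0.3],"turn":0},{"delta_pos":[0,0,0.3],"turn":0},{"delta_pos":[0,0,0],"turn":0}])

```text
time: 2.6
tcp_pos: [492.6, 136.0, 241.6]
eef_rot: [-3.128, -0.004, -3.086]
contact_force: [0.3, 1.0, 0.0]
gripper_width: -0.3
```

```bash
python3 -c "
from h import *
togo(WT-8*XR+[0,0,20])"
```

```text
t 2.6 p [492.6 136.  241.6] rot [-3.128 -0.004 -3.086] F [0.3 1.  0. ] Fax -0.11 w -0.3 q [ 0.23 -0.04  1.95 -0.01  1.23 -1.39]
togo cm [-0.09 -0.21  1.24]
```

>>> arm_command(moves=[{"delta_pos":[-0.05,-0.1,0.3],"turn":0},{"delta_pos":[0,-0.1,0.3],"turn":0},{"delta_pos":[0,0,0.3],"turn":0}])

```text
time: 2.9
tcp_pos: [494.1, 134.1, 233.6]
eef_rot: [-3.128, -0.001, -3.085]
contact_force: [0.4, 0.8, -0.7]
gripper_width: -0.3
```

>>> arm_command(moves=[{"delta_pos":[0,0,0.2],"turn":0},{"delta_pos":[0,0,0.2],"turn":0}])

```text
time: 3.1
tcp_pos: [494.4, 134.0, 229.5]
eef_rot: [-3.129, 0.0, -3.085]
contact_force: [0.1, 0.6, 1.0]
gripper_width: 0.3
```

Contact came at about z = 229.5 mm (predicted 230). Now I slide along the axis.

>>> arm_command(moves=[{"delta_pos":[-0.08,0,0.18],"turn":0},{"delta_pos":[-0.08,0,0.18],"turn":0},{"delta_pos":[-0.08,0,0.18],"turn":0}])

```text
time: 3.4
tcp_pos: [497.1, 134.0, 223.8]
eef_rot: [-3.129, 0.0, -3.086]
contact_force: [0.0, 0.3, 1.9]
gripper_width: -0.2
```

>>> arm_command(moves=[{"delta_pos":[-0.08,0,0.18],"turn":0},{"delta_pos":[-0.08,0,0.18],"turn":0},{"delta_pos":[-0.08,0,0.18],"turn":0}])

```text
time: 3.7
tcp_pos: [499.8, 134.2, 217.9]
eef_rot: [-3.129, 0.0, -3.086]
contact_force: [0.3, 0.3, 0.7]
gripper_width: -0.3
```

```bash
python3 -c "
from h import *
p,R,f=st()
print((p-WT)@AX,(p-WT)@XR,(p-WT)@YR)"
```

```text
t 3.7 p [499.8 134.2 217.9] rot [-3.129  0.    -3.086] F [0.3 0.3 0.7] Fax 0.49 w -0.3 q [ 0.22 -0.01  1.97 -0.01  1.18 -1.4 ]
8.67042634195076 -1.8230143963213932 0.09461876661107582
```

>>> arm_command(moves=[{"delta_pos":[-0.08,0,0.18],"turn":0},{"delta_pos":[-0.08,0,0.18],"turn":0}])

```text
time: 3.9
tcp_pos: [501.5, 134.3, 214.0]
eef_rot: [-3.129, 0.0, -3.086]
contact_force: [-0.0, 0.4, 1.7]
gripper_width: -0.2
```

>>> arm_command(moves=[{"delta_pos":[-0.05,0,0.1],"turn":0},{"delta_pos":[-0.05,0,0.1],"turn":0}])

```text
time: 4.1
tcp_pos: [502.6, 134.4, 211.6]
eef_rot: [-3.129, 0.0, -3.086]
contact_force: [-0.1, 0.4, 0.8]
gripper_width: -0.1
```

>>> arm_command(moves=[{"delta_pos":[-0.05,0,0.1],"turn":0}])

```text
time: 4.2
tcp_pos: [503.2, 134.3, 210.5]
eef_rot: [-3.129, 0.0, -3.086]
contact_force: [0.2, -0.2, 0.4]
gripper_width: 0.1
```

```bash
python3 -c "
from h import *
p,R,f=st()
print((p-WT)@AX,(p-WT)@XR,(p-WT)@YR)
view('scene',120,100,250,190,'s2.png',3)"
```

```text
t 4.2 p [503.2 134.3 210.5] rot [-3.129  0.    -3.086] F [ 0.2 -0.2  0.4] Fax 0.31 w 0.1 q [ 0.22  0.    1.97 -0.01  1.17 -1.4 ]
0.5257299367701104 1.5673714370346532 0.058317161600793484
```

View pics/s2.png

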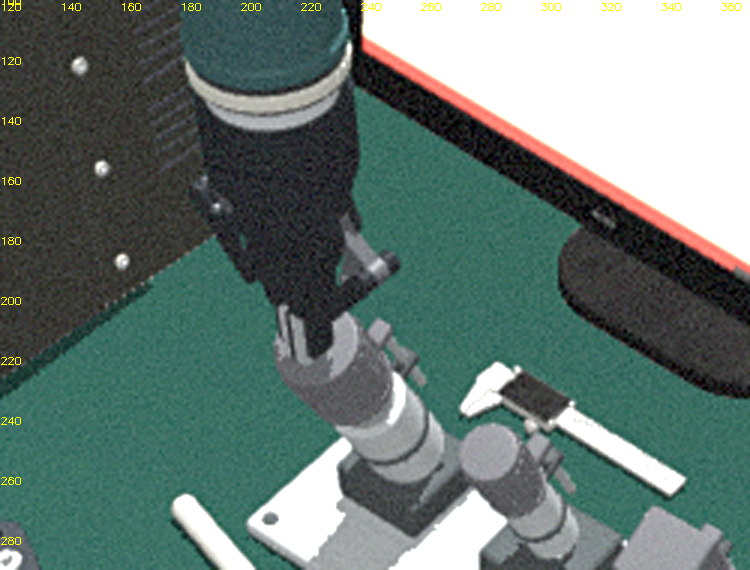

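The cap moves with the fingertips, with q around 23 mm and only friction felt. From here I take 1 mm steps, reading the force after each.

>>> arm_command(moves=[{"delta_pos":[-0.05,0,0.1],"turn":0}])

```text
time: 4.35
tcp_pos: [503.6, 134.3, 209.3]
eef_rot: [-3.129, -0.0, -3.086]
contact_force: [-0.0, 0.2, 1.2]
gripper_width: -0.3
```

>>> arm_command(moves=[{"delta_pos":[-0.05,0,0.1],"turn":0}])

```text
time: 4.45
tcp_pos: [504.0, 134.4, 208.5]
eef_rot: [-3.129, -0.001, -3.086]
contact_force: [-2.2, 0.7, 4.5]
gripper_width: 0.0
```

>>> arm_command(moves=[{"delta_pos":[-0.05,0,0.1],"turn":0}])

```text
time: 4.55
tcp_pos: [504.3, 134.5, 208.0]
eef_rot: [-3.129, -0.001, -3.086]
contact_force: [-4.0, -0.2, 5.9]
gripper_width: 0.1
```

>>> arm_command(moves=[{"delta_pos":[-0.04,0,0.08],"turn":0}])

```text
time: 4.65
tcp_pos: [504.4, 134.6, 207.8]
eef_rot: [-3.13, -0.002, -3.086]
contact_force: [-4.2, 0.3, 6.2]
gripper_width: -0.1
```

>>> arm_command(moves=[{"delta_pos":[-0.05,0,0.11],"turn":0}])

```text
time: 4.75
tcp_pos: [504.6, 134.6, 207.4]
eef_rot: [-3.13, -0.002, -3.086]
contact_force: [-2.6, -0.1, 7.3]
gripper_width: -0.2
```

>>> arm_command(moves=[{"delta_pos":[-0.05,0,0.11],"turn":0}])

```text
time: 4.85
tcp_pos: [504.8, 134.7, 207.1]
eef_rot: [-3.13, -0.003, -3.086]
contact_force: [-3.6, -0.8, 6.2]
gripper_width: 0.2
```

>>> arm_command(moves=[{"delta_pos":[-0.06,0,0.12],"turn":0}])

```text
time: 4.95
tcp_pos: [505.0, 134.8, 206.6]
eef_rot: [-3.13, -0.004, -3.086]
contact_force: [-4.6, -0.0, 6.8]
gripper_width: 0.1
```

>>> arm_command(moves=[{"delta_pos":[-0.06,-0.01,0.12],"turn":0}])

```text
time: 5.05
tcp_pos: [505.3, 134.8, 206.0]
eef_rot: [-3.13, -0.004, -3.086]
contact_force: [-3.3, 0.5, 5.2]
gripper_width: 0.1
```

>>> arm_command(moves=[{"delta_pos":[-0.04,-0.01,0.08],"turn":0}])

```text
time: 5.15
tcp_pos: [505.5, 134.9, 205.6]
eef_rot: [-3.13, -0.005, -3.086]
contact_force: [-2.0, 0.2, 2.2]
gripper_width: -0.3
```

>>> arm_command(moves=[{"delta_pos":[-0.04,-0.01,0.08],"turn":0}])

```text
time: 5.25
tcp_pos: [505.9, 134.9, 204.8]
eef_rot: [-3.131, -0.004, -3.086]
contact_force: [-1.2, 0.3, 1.1]
gripper_width: -0.1
```

>>> arm_command(moves=[{"delta_pos":[-0.04,-0.01,0.08],"turn":0}])

```text
time: 5.35
tcp_pos: [506.4, 134.7, 203.6]
eef_rot: [-3.13, -0.004, -3.086]
contact_force: [0.8, 0.3, -0.3]
gripper_width: 0.2
```

```bash
python3 -c "
from h import *
p,R,f=st()
print((p-WT)@AX,(p-WT)@XR,(p-WT)@YR)
view('scene',120,100,250,190,'s3.png',3)"
```

```text
t 5.35 p [506.4 134.7 203.6] rot [-3.13  -0.004 -3.086] F [ 0.8  0.3 -0.3] Fax -0.61 w 0.2 q [ 0.22  0.02  1.97 -0.01  1.16 -1.4 ]
-7.071001189532739 4.789034967701599 0.20698277939772705
```

View pics/s3.png

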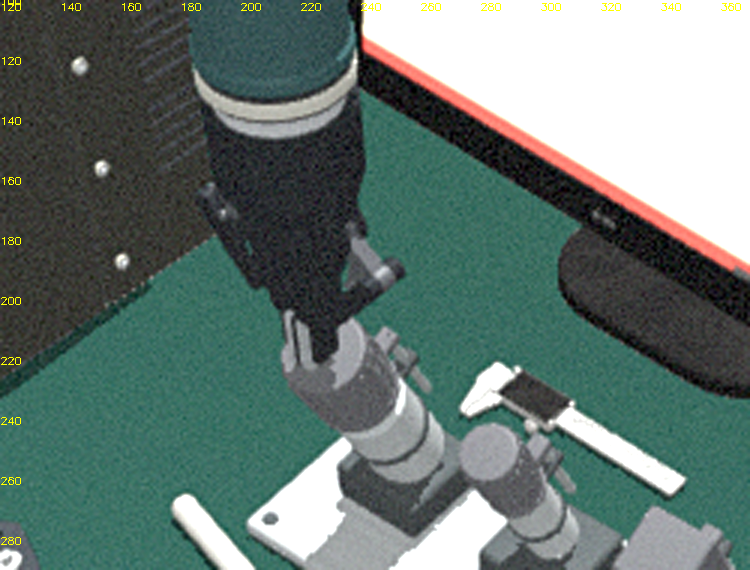

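The force rose to about 8 N, then dropped to zero: the catch went over. I follow gently to confirm it's seated.

>>> arm_command(moves=[{"delta_pos":[-0.04,0,0.08],"turn":0}])

```text
time: 5.5
tcp_pos: [506.8, 134.4, 202.2]
eef_rot: [-3.13, -0.005, -3.086]
contact_force: [0.5, -0.2, 0.2]
gripper_width: -0.1
```

>>> arm_command(moves=[{"delta_pos":[-0.03,0,0.06],"turn":0}])

```text
time: 5.6
tcp_pos: [507.0, 134.3, 201.1]
eef_rot: [-3.129, -0.005, -3.086]
contact_force: [-0.1, 0.7, -0.3]
gripper_width: -0.2
```

>>> arm_command(moves=[{"delta_pos":[-0.03,0,0.06],"turn":0}])

```text
time: 5.7
tcp_pos: [507.3, 134.2, 200.2]
eef_rot: [-3.129, -0.005, -3.086]
contact_force: [-1.2, -0.5, 2.8]
gripper_width: 0.2
```

>>> arm_command(moves=[{"delta_pos":[-0.02,0,0.05],"turn":0}])

```text
time: 5.8
tcp_pos: [507.5, 134.2, 200.0]
eef_rot: [-3.129, -0.006, -3.086]
contact_force: [-1.9, 0.0, 4.5]
gripper_width: -0.2
```

It is stiff right after contact at s ≈ −10.5 mm (about 5 N), so the cap is seated and well below crushing. I retract and move above the slim cap, opening the jaws.

>>> arm_command(moves=[{"delta_pos":[0.2,0,-0.5],"turn":0},{"delta_pos":[1,0,-2],"turn":0},{"delta_pos":[1,0,-3],"turn":0},{"delta_pos":[0,-2,-2],"turn":0},{"delta_pos":[0,-3,-0.5],"turn":0},{"delta_pos":[0,-3,0],"turn":0},{"delta_pos":[-1,-2.5,0],"turn":0},{"delta_pos":[0,0,0],"turn":0}])

```text
time: 6.6
tcp_pos: [501.2, 27.1, 286.6]
eef_rot: [-3.128, -0.002, -3.082]
contact_force: [-0.0, 0.8, -0.4]
gripper_width: 0.0
```

>>> arm_command(moves=[{"delta_pos":[0,0,0],"turn":0},{"delta_pos":[0,0,0],"turn":0},{"delta_pos":[0,0,0],"turn":0},{"delta_pos":[0,0,0],"turn":0},{"delta_pos":[0,0,0],"turn":0}], fingers=7)

```text
time: 7.1
tcp_pos: [500.1, 29.3, 286.3]
eef_rot: [-3.129, -0.003, -3.081]
contact_force: [-0.6, 1.1, 0.7]
gripper_width: 69.5
```

```bash
python3 -c "
from h import *
T=ST-14*AX
print(T); togo(T)
view('scene',180,140,230,200,'s4.png',3)"
```

```text
[532.70249691  24.94272922 155.7097255 ]
t 7.1 p [500.1  29.3 286.3] rot [-3.129e+00 -3.000e-03 -3.081e+00] F [-0.6  1.1  0.7] Fax 0.85 w 69.5 q [ 0.02 -0.09  1.92 -0.01  1.31 -1.61]
togo cm [-3.27 -0.48 13.05]
```

View pics/s4.png

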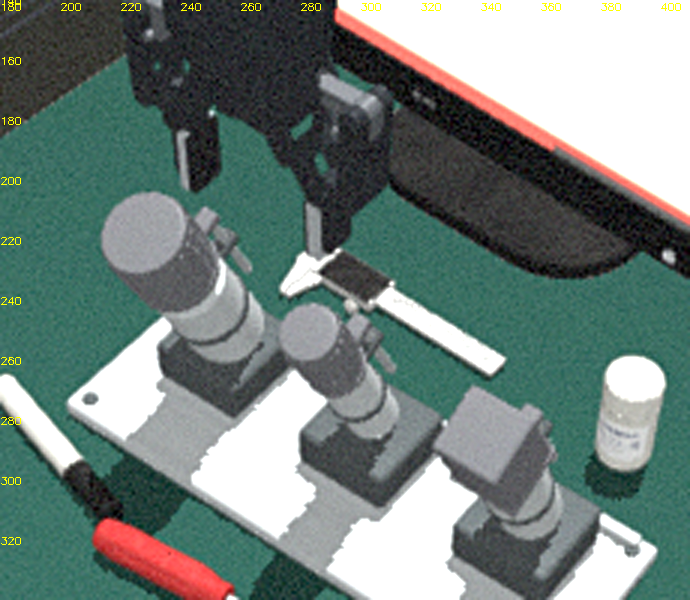

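```bash
python3 -c "
from h import *
import pickle
a=pickle.load(open('scene0.pkl','rb'))
for d in (0,28,30,32,34): print(d,proj(a,WT-d*AX))
"
```

```text
0 [[220.48725434 208.61120377]]
28 [[226.83099767 215.71068845]]
30 [[227.27208401 216.20432219]]
32 [[227.71161067 216.69621044]]
34 [[228.1495859  217.18636243]]
```

>>> arm_command(moves=[{"delta_pos":[-1.5,-0.25,2.5],"turn":0},{"delta_pos":[-1.3,-0.2,2.5],"turn":0},{"delta_pos":[-0.5,-0.1,2],"turn":0},{"delta_pos":[0,0,1],"turn":0},{"delta_pos":[0,0,0],"turn":0}])

```text
time: 7.65
tcp_pos: [535.2, 26.5, 205.5]
eef_rot: [-3.129, 0.0, -3.078]
contact_force: [-0.1, 0.1, -0.3]
gripper_width: 70.2
```

```bash
python3 -c "
from h import *
togo(ST-14*AX)
view('scene',180,140,230,200,'s5.png',3)"
```

```text
t 7.65 p [535.2  26.5 205.5] rot [-3.129  0.    -3.078] F [-0.1  0.1 -0.3] Fax -0.25 w 70.2 q [ 0.01  0.03  1.95 -0.01  1.16 -1.62]
togo cm [ 0.26 -0.08  4.98]
```

View pics/s5.png

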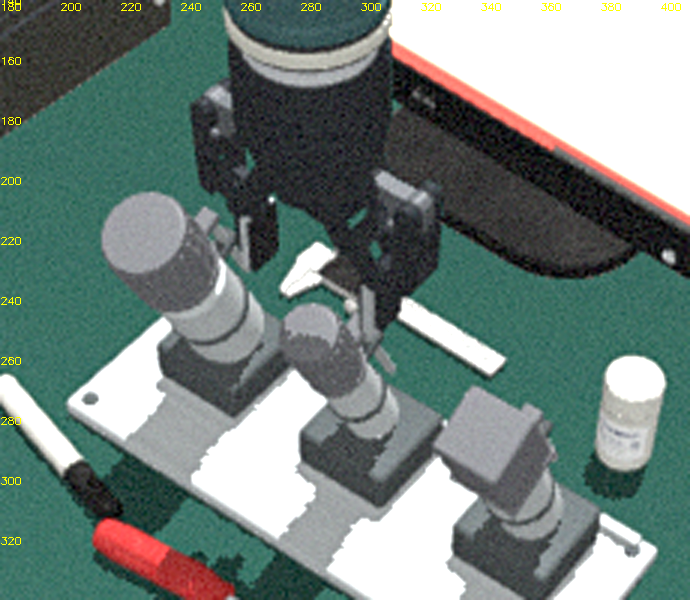

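The wide cap has visibly dropped by about 32 mm or a little more (top at (229,218)), consistent with the felt travel. The jaws straddle the slim cap, so I descend.

>>> arm_command(moves=[{"delta_pos":[0.1,-0.08,1.5],"turn":0},{"delta_pos":[0.1,0,1.5],"turn":0},{"delta_pos":[0.05,0,1],"turn":0},{"delta_pos":[0,0,0.5],"turn":0},{"delta_pos":[0,0,0.2],"turn":0}])

```text
time: 8.2
tcp_pos: [534.1, 25.1, 158.6]
eef_rot: [-3.129, 0.007, -3.078]
contact_force: [0.4, 0.0, -0.0]
gripper_width: 70.2
```

```bash
python3 -c "
from h import *
togo(ST-14*AX)
view('scene',180,140,230,200,'s6.png',3)"
```

```text
t 8.2 p [534.1  25.1 158.6] rot [-3.129  0.007 -3.078] F [ 0.4  0.  -0. ] Fax -0.17 w 70.2 q [ 0.01  0.07  2.   -0.01  1.06 -1.62]
togo cm [ 0.14 -0.    0.29]
```

View pics/s6.png

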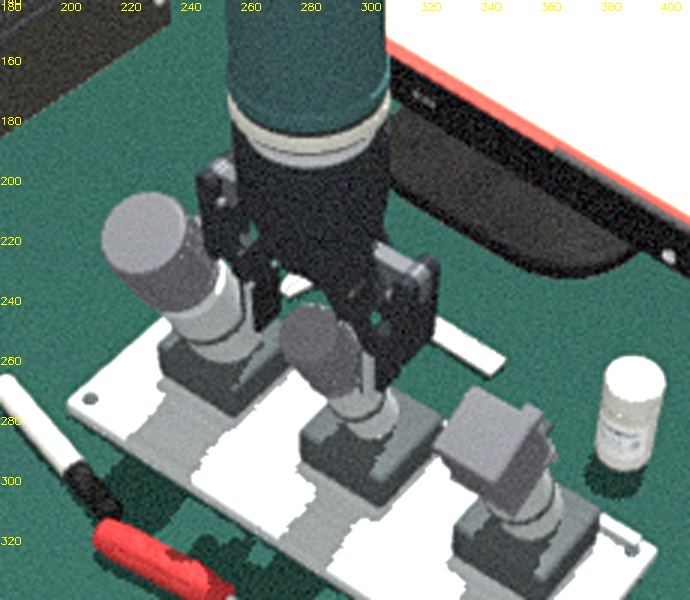

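>>> arm_command(moves=[{"delta_pos":[0.25,0,0],"turn":0},{"delta_pos":[0,0,0],"turn":0},{"delta_pos":[0,0,0],"turn":0},{"delta_pos":[0,0,0],"turn":0},{"delta_pos":[0,0,0],"turn":0},{"delta_pos":[0,0,0],"turn":0}], fingers=2.8, grip_force=50)

```text
time: 8.85
tcp_pos: [531.7, 25.7, 159.5]
eef_rot: [-3.13, 0.008, -3.078]
contact_force: [0.2, 1.0, -1.5]
gripper_width: 32.6
```

```bash
python3 -c "
from h import *
togo(ST-14*AX)
view('scene',180,140,230,200,'s7.png',3)"
```

```text
t 8.85 p [531.7  25.7 159.5] rot [-3.13   0.008 -3.078] F [ 0.2  1.  -1.5] Fax -1.42 w 32.6 q [ 0.01  0.07  2.01 -0.01  1.06 -1.62]
togo cm [-0.09 -0.07  0.38]
```

View pics/s7.png

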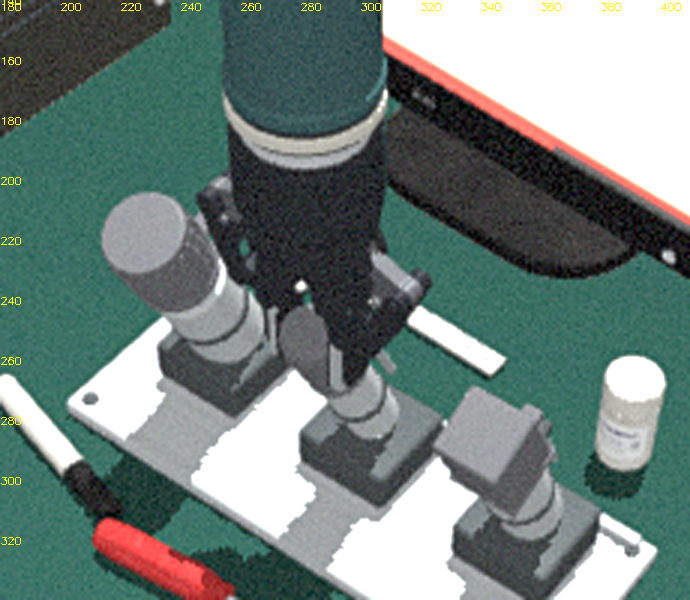

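Gripped (width 32.6 mm on the 34 mm ribbed cap, force near zero). Now I pull along the slide.

>>> arm_command(moves=[{"delta_pos":[0.08,0,-0.18],"turn":0},{"delta_pos":[0.1,0,-0.22],"turn":0}])

```text
time: 9.1
tcp_pos: [530.5, 25.8, 162.1]
eef_rot: [-3.131, 0.009, -3.078]
contact_force: [4.1, 1.5, -8.3]
gripper_width: 33.1
```

>>> arm_command(moves=[{"delta_pos":[0.1,0,-0.22],"turn":0},{"delta_pos":[0.1,0,-0.22],"turn":0}])

```text
time: 9.3
tcp_pos: [528.2, 25.5, 167.0]
eef_rot: [-3.13, 0.008, -3.078]
contact_force: [-2.0, -0.2, 1.9]
gripper_width: 32.8
```

>>> arm_command(moves=[{"delta_pos":[0.1,0,-0.22],"turn":0},{"delta_pos":[0.1,0,-0.22],"turn":0}])

```text
time: 9.5
tcp_pos: [525.8, 25.3, 172.3]
eef_rot: [-3.13, 0.008, -3.078]
contact_force: [0.4, 0.7, -2.2]
gripper_width: 33.0
```

```bash
python3 -c "
from h import *
p,R,f=st(); d=p-np.array([531.7,25.7,159.5]);print(d@AX,d@XR+np.sin(.436)*(d@AX),d@YR)
view('scene',180,140,230,200,'s8.png',3)"
```

```text
t 9.5 p [525.8  25.3 172.3] rot [-3.13   0.008 -3.078] F [ 0.4  0.7 -2.2] Fax -2.21 w 33.0 q [ 0.01  0.04  2.01 -0.01  1.08 -1.62]
14.0485009262977 0.03754674402135105 -0.028185969230244686
```

View pics/s8.png

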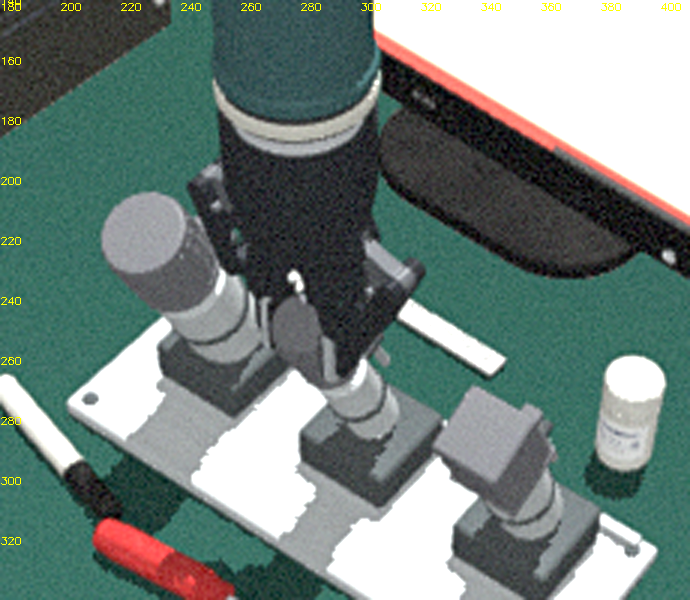

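The catch let go at about 9 N and the cap follows (14 mm so far, on axis). I continue up.

>>> arm_command(moves=[{"delta_pos":[0.1,0,-0.22],"turn":0},{"delta_pos":[0.1,0,-0.22],"turn":0},{"delta_pos":[0.1,0,-0.22],"turn":0},{"delta_pos":[0.1,0,-0.22],"turn":0},{"delta_pos":[0.1,0,-0.22],"turn":0},{"delta_pos":[0.1,0,-0.22],"turn":0}])

```text
time: 10.15
tcp_pos: [519.0, 24.9, 186.7]
eef_rot: [-3.13, 0.008, -3.078]
contact_force: [0.4, 0.7, -1.8]
gripper_width: 33.1
```

>>> arm_command(moves=[{"delta_pos":[0.1,0,-0.22],"turn":0},{"delta_pos":[0.1,0,-0.22],"turn":0},{"delta_pos":[0.1,0,-0.22],"turn":0},{"delta_pos":[0.1,0,-0.22],"turn":0}])

```text
time: 10.55
tcp_pos: [514.6, 24.7, 196.3]
eef_rot: [-3.13, 0.008, -3.078]
contact_force: [0.9, 0.4, -2.6]
gripper_width: 32.5
```

```bash
python3 -c "
from h import *
p,R,f=st(); d=p-np.array([531.7,25.7,159.5]);print(d@AX,d@XR+np.sin(.436)*(d@AX),d@YR)"
```

```text
t 10.55 p [514.6  24.7 196.3] rot [-3.13   0.008 -3.078] F [ 0.9  0.4 -2.6] Fax -2.78 w 32.5 q [ 0.01 -0.    2.01 -0.01  1.13 -1.62]
40.58398473229156 0.04213615071227039 -0.02355131943574442
```

>>> arm_command(moves=[{"delta_pos":[0.1,0,-0.22],"turn":0},{"delta_pos":[0.1,0,-0.22],"turn":0},{"delta_pos":[0.08,0,-0.17],"turn":0}])

```text
time: 10.85
tcp_pos: [511.5, 24.5, 203.0]
eef_rot: [-3.13, 0.008, -3.078]
contact_force: [1.8, 0.7, -2.0]
gripper_width: 33.0
```

>>> arm_command(moves=[{"delta_pos":[0.07,0,-0.14],"turn":0},{"delta_pos":[0.07,0,-0.14],"turn":0}])

```text
time: 11.05
tcp_pos: [510.1, 24.4, 205.8]
eef_rot: [-3.13, 0.009, -3.078]
contact_force: [7.5, 0.4, -13.8]
gripper_width: 32.7
```

```bash
python3 -c "
from h import *
p,R,f=st(); d=p-np.array([531.7,25.7,159.5]);print(d@AX,d@XR+np.sin(.436)*(d@AX),d@YR)"
```

```text
t 11.05 p [510.1  24.4 205.8] rot [-3.13   0.009 -3.078] F [  7.5   0.4 -13.8] Fax -15.67 w 32.7 q [ 0.01 -0.02  2.01 -0.01  1.15 -1.62]
51.06185318149339 -0.04592725233818484 -0.03672677096708874
```

The cap hit the top stop at 51.06 mm of travel with the axial force up at 16 N. I release and withdraw upward.

>>> arm_command(moves=[{"delta_pos":[0,0,0],"turn":0},{"delta_pos":[0,0,0],"turn":0},{"delta_pos":[0,0,0],"turn":0},{"delta_pos":[0,0,0],"turn":0},{"delta_pos":[0,0,0],"turn":0},{"delta_pos":[0,0,0],"turn":0}], fingers=7.2)

```text
time: 11.65
tcp_pos: [510.6, 24.2, 207.6]
eef_rot: [-3.129, 0.01, -3.078]
contact_force: [0.7, 0.0, -0.0]
gripper_width: 71.9
```

>>> arm_command(moves=[{"delta_pos":[0,0,-1],"turn":0},{"delta_pos":[0,0,-2],"turn":0},{"delta_pos":[0,0,-3],"turn":0},{"delta_pos":[0,0,-3],"turn":0},{"delta_pos":[1,0,-2],"turn":0},{"delta_pos":[3,0,-1],"turn":0},{"delta_pos":[3,0,0],"turn":0},{"delta_pos":[0,0,0],"turn":0}])

```text
time: 12.45
tcp_pos: [437.9, 21.1, 337.2]
eef_rot: [-3.129, 0.013, -3.078]
contact_force: [0.2, -0.4, -0.1]
gripper_width: 71.8
```

```bash
python3 -c "
from h import *
import pickle
st()
c=cam('scene'); save(c,'sF.png')
view('scene',180,140,230,200,'s9.png',3)
view('top',235,180,200,150,'t9.png',4)
print(proj(c,[ST+51*AX, WT-32*AX]))"
```

```text
t 12.45 p [437.9  21.1 337.2] rot [-3.129  0.013 -3.078] F [ 0.2 -0.4 -0.1] Fax -0.18 w 71.8 q [ 0.   -0.25  1.96 -0.01  1.41 -1.63]
[[273.52130142 238.72832225]
 [227.71161067 216.69621044]]
```

View pics/s9.png

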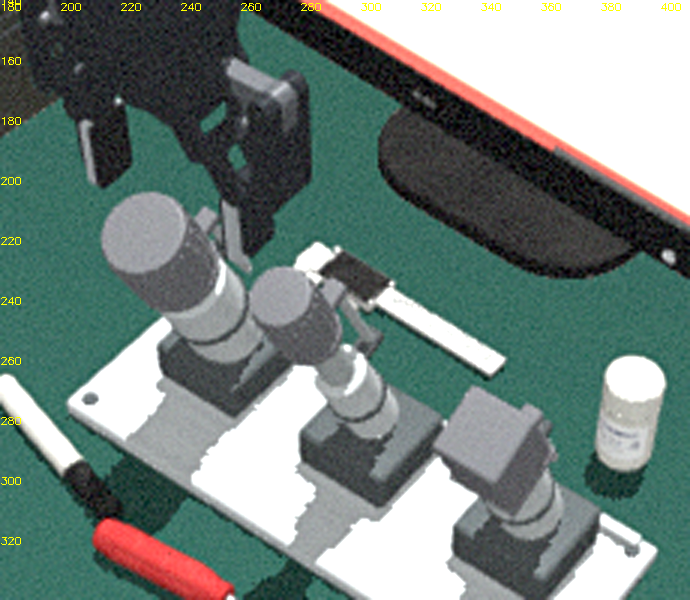

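View pics/t9.png

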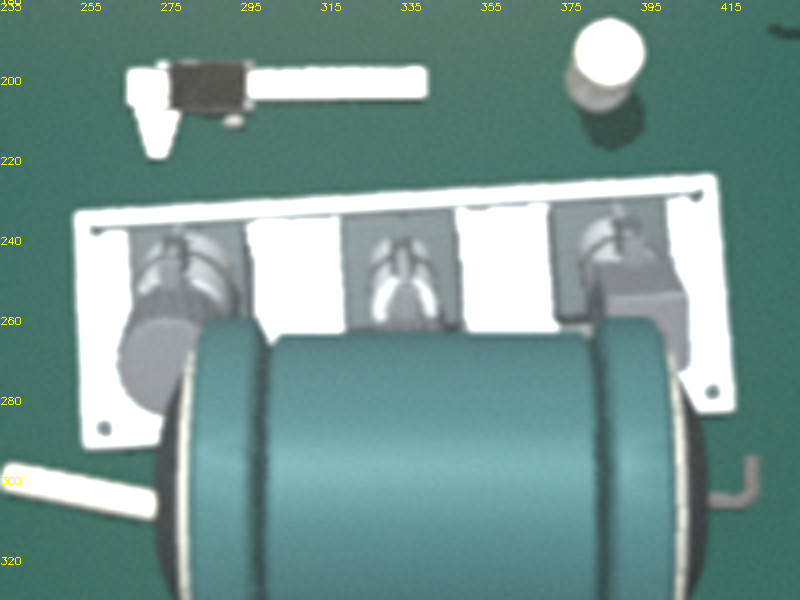

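Both tops look about 1.4 px off my prediction, so I fit the face ellipses properly in both images.

Run:
```python
from h import *
import pickle
a=pickle.load(open('scene0.pkl','rb'))
F=cv2.imread('pics/sF.png'); A=cv2.imread('pics/scene0.png')
def fit(im,c,r,nm):
    g=cv2.GaussianBlur(cv2.cvtColor(im,cv2.COLOR_BGR2GRAY),(3,3),0)
    v=np.median(g[c[1]-3:c[1]+4,c[0]-3:c[0]+4])
    m=(abs(g.astype(int)-v)<11).astype(np.uint8)
    y,x=np.mgrid[:480,:640]; m[(x-c[0])**2+(y-c[1])**2>r*r]=0
    m=cv2.morphologyEx(m,cv2.MORPH_OPEN,np.ones((3,3)))
    n,l,st_,ce=cv2.connectedComponentsWithStats(m); k=l[c[1],c[0]]
    cs=max(cv2.findContours((l==k).astype(np.uint8),cv2.RETR_EXTERNAL,cv2.CHAIN_APPROX_NONE)[0],key=cv2.contourArea)
    h=cv2.convexHull(cs)
    print(nm,v,st_[k],ce[k].round(1),cv2.fitEllipse(cs))
fit(A,(220,208),20,'w0');fit(F,(229,218),20,'w1');fit(A,(282,250),14,'s0');fit(F,(275,239),14,'s1')
i=np.hstack([cv2.resize(x,None,fx=5,fy=5,interpolation=cv2.INTER_CUBIC) for x in(A[185:285,195:275],F[185:285,195:275])])
cv2.imwrite('pics/cmp.png',np.clip(i*1.6,0,255).astype(np.uint8))
for nm,P,ds in(('w',WT,(0,-28,-32,-36,-40)),('s',ST,(0,40,45,51))):
  for d in ds:
    t=np.linspace(0,2*np.pi,40); r=25 if nm=='w' else 17
    u=np.cross(YR,AX); pts=np.array([P+d*AX+r*(np.cos(q)*u+np.sin(q)*YR) for q in t])
    q=proj(a,pts); print(nm,d,'bbox',q.min(0).round(1),q.max(0).round(1),'c',proj(a,P+d*AX).round(1))
```

```text
w0 101.0 [206 195  28  27 572] [219.5 208.1] ((219.52438354492188, 208.1513671875), (23.715227127075195, 28.741086959838867), 50.99355697631836)
w1 102.0 [215 205  27  25 537] [227.7 216.8] ((227.68392944335938, 216.8335418701172), (22.8648624420166, 27.885454177856445), 54.377418518066406)
s0 102.0 [273 242  20  17 260] [282.4 250. ] ((282.42431640625, 250.04249572753906), (16.102384567260742, 18.697874069213867), 65.22003936767578)
s1 102.0 [264 229  20  19 288] [273.2 238.1] ((273.16485595703125, 238.07887268066406), (17.074878692626953, 19.645112991333008), 59.005245208740234)
w 0 bbox [205.7 194.4] [235.4 223.1] c [[220.5 208.6]]
w -28 bbox [212.4 201.8] [241.4 229.9] c [[226.8 215.7]]
w -32 bbox [213.3 202.8] [242.2 230.8] c [[227.7 216.7]]
w -36 bbox [214.3 203.8] [243.  231.8] c [[228.6 217.7]]
w -40 bbox [215.2 204.8] [243.9 232.7] c [[229.5 218.6]]
s 0 bbox [272.7 240.6] [293.3 260.8] c [[283.  250.6]]
s 40 bbox [265.  231.1] [286.4 251.9] c [[275.6 241.4]]
s 45 bbox [264.  229.8] [285.5 250.7] c [[274.7 240.2]]
s 51 bbox [262.8 228.3] [284.4 249.3] c [[273.5 238.7]]
```

View pics/cmp.png

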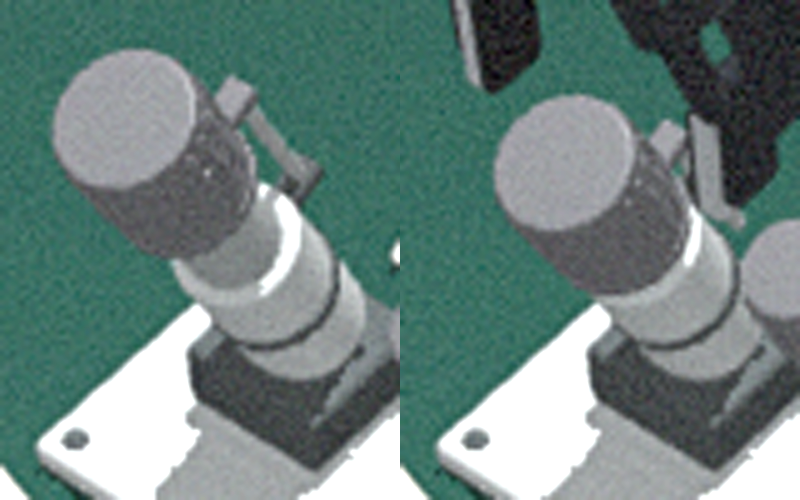

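The fits settle it. The slim cap moved (−9.3,−12.0) px against a predicted (−9.5,−11.9) for 51 mm. The wide cap moved down about 34 mm ± 2. The arm is clear, so I hand in.

```bash
python3 -c "
from h import *
print(robot.job_done()); st()"
```

```text
the job is handed in; nothing more can be done
None
the job is handed in; nothing more can be done
```

The wide cap is clicked home on its seal, and the slim cap is drawn up to its top stop and left there. I handed the job in at about 12.5 s with the arm clear and contact force near zero.

- **Wide cap:** I pushed it along its slide with closed fingertips. The resistance rose to about 8 N at the catch, then fell to zero as it clicked. A gentle follow-up met firm resistance about 5 mm further on, and I stopped at about 5 N, well under the 20 N crush limit.
- **Slim cap:** I gripped it from the two sides and pulled along its slide. The catch freed at about 9 N. It then slid with roughly 2 N of drag and stopped firmly at 51.1 mm of travel (about 16 N), where I released it.
- **Camera checks:** The slim cap's image shift matches 51 mm of travel. The wide cap's shift suggests about 34 mm, against 32 mm felt, which is within the pixel error of about 2 mm. My first reading by eye was about 1.4 px off for both caps; fitting the outlines of the cap tops gave the figures above.
- **Everything else:** The square cap, caliper and jar look unmoved in the final pictures, as do the visible parts of the marker, screwdriver and hex key. The arm hid the rest of those three in the last top view, but I went nowhere near them. I could not see the seal's compression directly, so I judged it by force alone.

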